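Restock the emergency kit at the vaccination station

TASK

Restock the emergency kit box: lift its tray out onto the table, pull every injector tube out of its spring clips on the rack and lay each in a cradle in the bottom of the box, then set the tray back fully home on the box's rim over them. The pencil torch, clipped in the same rack, goes lying in one bay of the tray and the dressing carton standing upright in the other. Leave the gel bottle where it stands.

Things in the scene. Friction and masses are not known exactly. Their poses are not given: they have to be found in the camera images.
- rack: Fixed clip rack: grey board 164 x 320 mm, 6 mm thick, five clip stations side by side at y = -120, -60, 0, 60 (tubes) and 120 mm (torch). Origin: centre of its underside; x along the clipped cylinders, z up. Two 14 mm wide rails along y at x = -42 and 42 mm, tops at z = 26 mm, carry the clips; between the rails fingers can go down to the board. End boards at x = -79 and 79 mm, 40 mm high.
- case: The kit box: fixed open grey box, inside 154 x 268 mm, walls 4 mm, rim at z = 65 mm, floor 5 mm. Origin: centre of its underside; x along the short side and the cradles, y along the long side, z up. Two rubber bars along y at x = -40 and 40 mm (16 mm wide) form four cradles between round humps that rise 27 mm above the underside; the middle (x -32 to 32 mm) is free for fingers down to the floor.
- clip0 (a point): Centre of tube station 0 of the rack, on the axis of the tube (may be empty), 39 mm above the rack's underside. Two C-shaped spring-steel clips, 12 mm wide, at x = -42 and 42 mm, open upwards, mouths up to 19 mm above this point. Pulled straight up by its middle, the cylinder resists with about 12 to 18 N and snaps free within 15 mm.
- clip1 (a point): Centre of tube station 1 of the rack, on the axis of the tube (may be empty), 39 mm above the rack's underside. Two C-shaped spring-steel clips, 12 mm wide, at x = -42 and 42 mm, open upwards, mouths up to 19 mm above this point. Pulled straight up by its middle, the cylinder resists with about 12 to 18 N and snaps free within 15 mm.
- clip2 (a point): Centre of tube station 2 of the rack, on the axis of the tube (may be empty), 39 mm above the rack's underside. Two C-shaped spring-steel clips, 12 mm wide, at x = -42 and 42 mm, open upwards, mouths up to 19 mm above this point. Pulled straight up by its middle, the cylinder resists with about 12 to 18 N and snaps free within 15 mm.
- clip3 (a point): Centre of tube station 3 of the rack, on the axis of the tube (may be empty), 39 mm above the rack's underside. Two C-shaped spring-steel clips, 12 mm wide, at x = -42 and 42 mm, open upwards, mouths up to 19 mm above this point. Pulled straight up by its middle, the cylinder resists with about 12 to 18 N and snaps free within 15 mm.
- clip4 (a point): Centre of torch station 4 of the rack, on the axis of the torch, 36 mm above the rack's underside. Two C-shaped spring-steel clips, 12 mm wide, at x = -42 and 42 mm, open upwards, mouths up to 19 mm above this point. Pulled straight up by its middle, the cylinder resists with about 12 to 18 N and snaps free within 15 mm.
- cradle0 (a point): Where the centre of a tube rests in cradle 0 of the kit box: y = -81 mm, 26 mm above the box's underside. The tube lies along x.
- cradle1 (a point): Where the centre of a tube rests in cradle 1 of the kit box: y = -27 mm, 26 mm above the box's underside. The tube lies along x.
- cradle2 (a point): Where the centre of a tube rests in cradle 2 of the kit box: y = 27 mm, 26 mm above the box's underside. The tube lies along x.
- cradle3 (a point): Where the centre of a tube rests in cradle 3 of the kit box: y = 81 mm, 26 mm above the box's underside. The tube lies along x.
- tube_a_c (a point): Centre (on the axis, mid-length) of an injector tube: white plastic cylinder 26 mm diameter, 140 mm long, 60 g; the last 20 mm towards +x is a grey hexagonal screw cap 27 mm across flats. x along its axis. In its clips the axis is 39 mm above the rack's underside. May be absent.
- tube_b_c (a point): Centre (on the axis, mid-length) of an injector tube: white plastic cylinder 26 mm diameter, 140 mm long, 60 g; the last 20 mm towards +x is a grey hexagonal screw cap 27 mm across flats. x along its axis. In its clips the axis is 39 mm above the rack's underside. May be absent.
- tube_c_c (a point): Centre (on the axis, mid-length) of an injector tube: white plastic cylinder 26 mm diameter, 140 mm long, 60 g; the last 20 mm towards +x is a grey hexagonal screw cap 27 mm across flats. x along its axis. In its clips the axis is 39 mm above the rack's underside. May be absent.
- tube_d_c (a point): Centre (on the axis, mid-length) of an injector tube: white plastic cylinder 26 mm diameter, 140 mm long, 60 g; the last 20 mm towards +x is a grey hexagonal screw cap 27 mm across flats. x along its axis. In its clips the axis is 39 mm above the rack's underside. May be absent.
- torch_c (a point): Centre (on the axis, mid-length) of the pencil torch: bare metal cylinder 20 mm diameter, 125 mm long, with a six-sided head 25 mm across flats over the last 12 mm towards +x, 70 g. x along its axis. In its clips the axis is 36 mm above the rack's underside.
- tray_handle (a point): Centre of the handle bar of the loose white lift-out tray (200 to 325 g). The bar runs along the tray's x: 96 mm long, 12 mm wide in y, 11 mm high, post at each end, free beneath (80 mm) down to a 17 mm high divider. Centre 50.5 mm above the underside, mid-tray. Fully home in the box it is 95.5 mm above the box's underside, with 6 mm play each way. Starts home in the box. Either way round.
- tray_bay0 (a point): Centre of the floor (3 mm above the underside) of one bay of the tray, 64 mm to the -y side of the handle; each bay is 136 mm (x) by 123 mm (y) inside. The tray's body is 142 mm (x) by 256 mm (y); its flange, 168 x 282 mm, 3 mm thick, underside 20 mm above the tray's underside, rests on the box's rim.
- tray_bay1 (a point): Centre of the floor of the tray's other bay, on the +y side of the handle.
- carton_c (a point): Centre of the dressing carton: closed cardboard box with a white band, 45 mm (x) by 80 mm (y) by 50 mm high, 60 to 130 g, standing on the table; z up. Between it and the gel bottle, beyond the rack and the box, the table is clear: 340 mm wide at least, about 0.59 to 0.80 m ahead of the robot.
- gel_c (a point): Point on the axis, 60 mm above the base, of the pump bottle of hand gel, 62 mm diameter and 168 mm tall: leave alone.

How it is judged:
By the outcome, as a careful person would: the job done as asked, in the order asked, and still so for the second after the job is handed in, with the robot touching nothing.
Of tube_a, tube_b, tube_c, tube_d only 2 to 4 are there at a start; the rules pass over those that are not, and their reading is None.
At some moment in a run one of carton may be knocked a few centimetres aside while the robot is not near it.
Once in a run the grip may slacken for a moment while it holds something.
It also fails if it takes over 210 s, if anything falls off the work surface, if the arm or the gripper's body presses on something with over 40 N, if the wrist force passes 120 N, or if a joint passes its speed limit or range.

ROBOT

A 7-joint arm with a two-finger parallel gripper is mounted at the origin on the work surface. World frame = base frame: x ahead of the robot, y to its left, z up, the work surface at z = 0. Lengths are in m, angles in rad, forces in N, time in s.
With the tool pointing down it reaches from about 0.4 to 0.85 m from the base axis. Payload 6.9 kg.
Tool frame: the origin (TCP) lies midway between the tips of the shut fingers; the grasp point (between the pads) lies behind it (ctrl.pinch_z is the z of the grasp point in the tool frame, in m); z points along the fingers, y is the direction in which the jaws open and shut (so a half turn about z gives the same grasp; the last joint's range is limited). The gripper opens to 85 mm and grips with 20 to 120 N. Pads are 22 mm wide; open, the fingers measure 114 mm over their backs; the gripper's body (76 mm by 85 mm) begins 54 mm behind the grasp point. The pads swing forward as they close: fully open they stand 13 mm farther back than shut.
Start: joints at [-1.185, 0.507, -0.238, 1.5, 0.126, 1.149, -0.155], TCP at [0.173, 0.601, 0.231] pointing down, gripper open.
Joint ranges: [-3.08, 3.08], [-0.24, 2.05], [-1.43, 1.35], [0, 2.5], [-1.52, 4.66], [0.17, 1.96], [-2.89, 2.89]. Speed limits (rad/s): [2.39, 2.39, 3.14, 3.14, 3.14, 3.14, 3.14].

INTERFACE

Orientations are given as a unit quaternion [w, x, y, z].
In Python, from station import ctrl, get_state, vision, ticket, models gives the robot as it stands. Calls block until the motion is done:
- ctrl.movep(position, orientation): joint-space move of the TCP to a pose.
- ctrl.movel(position, frame=None, max_speed=0.15): straight line of the TCP; frame=None keeps the orientation; max_speed is the mean speed in m/s.
- ctrl.set_joints(angles): joint-space move.
- ctrl.ungrasp() and ctrl.close_gripper(force=None): open the fingers fully, or close them until they stop; force is the grip in N (None keeps the last).
- ctrl.pause(seconds).
- ctrl.ik(position, orientation): joint angles nearest the present ones, or None.
- get_state(): the state.
- vision.grab_frame(name): name is "scene" or "side" or "wrist"; returns (picture, depth): 400x640x3 uint8, blue, green, red; 400x640 float32, m along the optical axis (not along the pixel's ray), 0 where there is no reading.
- vision.camera_info(name): a dict with "mtx" (3x3 intrinsics, pixels), "R" (3x3) and "t" (3): a world point X has camera coordinates R X + t; the wrist camera has in their place "hand_eye" (4x4, takes a point from camera to tool coordinates, whose origin is the TCP and whose axes are the flange's). Camera axes: x right, y down, z forward; pixel columns grow to the right and rows downward; lengths in m; the calibration is good to about 2 mm. A picture is of the moment at which its call begins: read the wrist's pose just before it. camera_info takes no time and is no camera call.
A pose or a line that the arm cannot do raises ctrl.Unreachable and nothing moves.
- ticket.close_job(): hands the job in, once; it reports no verdict.
Trained networks look in the newest picture that a camera, given by its name, has taken for a name from the list of things; names that differ only in an ending like _2 or _b are one class to them, and where a whole thing is asked for, a point or a joint stands for the part that bears it (a point fixed in the world has none). Each returns a list of dicts, best first, with "p" (0 to 1); they miss things now and then, are a little off and sometimes report something else, mostly with a low value. They report only what shows in the picture. A call takes as long as a camera call.
- models.recognise(camera, target): "point" ([column, row] in pixels, amid what is visible of it).
- models.masks_of(camera, target): "mask" (400x640 bool, what is visible of it) and "point" ([column, row] in pixels, amid what is visible of it).
The state is a dict: "time": time; "qpos": joint angles; "qd": joint speeds; "tau": joint torques, N m; "tcp_pos": TCP position; "eef_rot": TCP orientation; "contact_force": force on the tool from outside, world axes, zero at the start; "wrist_torque": the same for the moment, N m; "width": finger opening in m.
Only numpy, scipy, OpenCV 4.12 (cv2) and the standard library are available. Lean on these libraries where they do the work, as an engineer would, in place of code of your own. Each camera call takes 0.05 s, during which the arm holds its last target.

## Working session

There is one attempt and no reset: what is moved stays moved. The work goes in short steps, each a Python script; the robot and the scene stay as the last script left them, time stands still between calls to the robot, and variables do not carry over. Pictures are saved under pics/ and viewed, and the job is handed in when it is done.

```bash
ls; mkdir -p pics; cat > h.py <<'E'
import numpy as np, cv2
from station import ctrl, get_state, vision, ticket, models
from scipy.spatial.transform import Rotation as Rn
def info(n):
    c=vision.camera_info(n); return c
def unproj(n,uv,z,c=None):
    c=c or info(n); K=np.array(c["mtx"]); R=np.array(c["R"]);t=np.array(c["t"])
    p=np.linalg.inv(K)@np.array([uv[0],uv[1],1.])*z
    return R.T@(p-t)
def wristcam():
    s=get_state(); c=info("wrist"); H=np.array(c["hand_eye"])
    q=np.array(s["eef_rot"]);Rt=Rn.from_quat([q[1],q[2],q[3],q[0]]).as_matrix()
    T=np.eye(4);T[:3,:3]=Rt;T[:3,3]=s["tcp_pos"]
    W=T@H
    return dict(mtx=c["mtx"],R=W[:3,:3].T,t=-W[:3,:3].T@W[:3,3])
def cloud(n):
    c=wristcam() if n=="wrist" else info(n)
    im,d=vision.grab_frame(n)
    K=np.array(c["mtx"]);v,u=np.mgrid[0:400,0:640]
    P=np.stack([(u-K[0,2])/K[0,0]*d,(v-K[1,2])/K[1,1]*d,d],-1)
    X=(P-np.array(c["t"]))@np.array(c["R"])
    X[d==0]=np.nan
    return im,d,X,c
def qdown(yaw):
    # tool z down; tool y axis at angle yaw in world (jaw direction)
    y=np.array([np.cos(yaw),np.sin(yaw),0]);z=np.array([0,0,-1.]);x=np.cross(y,z)
    q=Rn.from_matrix(np.stack([x,y,z],1)).as_quat();return [q[3],q[0],q[1],q[2]]
E
python3 - <<'E'
from h import *
s=get_state();print({k:np.round(v,3) for k,v in s.items()},ctrl.pinch_z)
for n in ["scene","side","wrist"]:
    im,d=vision.grab_frame(n);cv2.imwrite(f"pics/a_{n}.png",im)
    c=info(n)
    print(n,{k:np.round(v,3).tolist() for k,v in c.items()})
print(get_state()["time"])
E
```

```text
pics
{'time': np.float64(0.0), 'qpos': array([-1.185,  0.508, -0.238,  1.501,  0.126,  1.149, -0.155]), 'qd': array([ 0.001,  0.001, -0.001,  0.001, -0.001,  0.   , -0.   ]), 'tau': array([ 2.0000e-03, -6.2060e+01, -2.1860e+00, -2.4965e+01,  1.3000e-02,
        1.2000e-02, -0.0000e+00]), 'tcp_pos': array([0.173, 0.6  , 0.23 ]), 'eef_rot': array([-0.   ,  0.139,  0.99 , -0.001]), 'contact_force': array([ 0.067, -0.51 , -0.151]), 'wrist_torque': array([ 0.01 ,  0.012, -0.04 ]), 'width': np.float64(0.086)} -0.0187
scene {'mtx': [[396.188, 0.0, 313.193], [0.0, 396.188, 195.489], [0.0, 0.0, 1.0]], 'R': [[0.125, 0.992, -0.003], [0.693, -0.09, -0.715], [-0.71, 0.088, -0.699]], 't': [-0.081, -0.327, 1.379]}
side {'mtx': [[384.712, 0.0, 322.759], [0.0, 384.712, 195.726], [0.0, 0.0, 1.0]], 'R': [[0.699, -0.715, 0.024], [-0.407, -0.425, -0.808], [0.588, 0.555, -0.588]], 't': [-0.407, 0.288, 0.554]}
wrist {'mtx': [[277.909, 0.0, 315.521], [0.0, 277.909, 201.398], [0.0, 0.0, 1.0]], 'hand_eye': [[0.0, -0.96, -0.281, 0.072], [1.0, -0.0, 0.002, -0.001], [-0.002, -0.281, 0.96, -0.144], [0.0, 0.0, 0.0, 1.0]]}
0.15
```

View pics/a_scene.png

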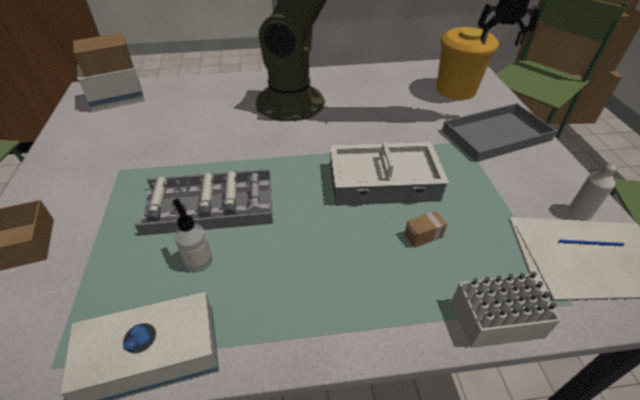

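View pics/a_side.png

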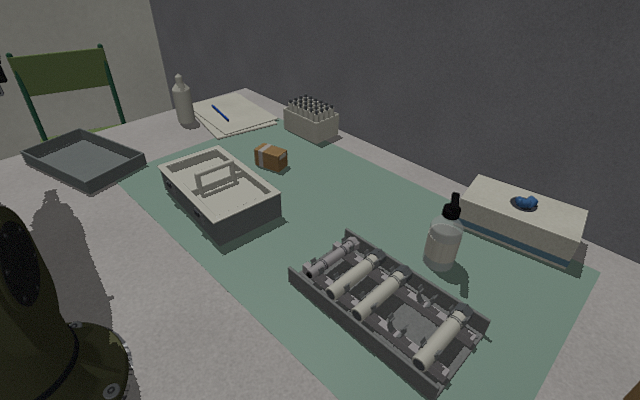

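```bash
python3 - <<'E'
from h import *
for n in ["scene","side"]:
    im,d,X,c=cloud(n); np.save(f"pics/X_{n}.npy",X)
    for t in ["rack","case","tube_a_c","torch_c","tray_handle","tray_bay0","tray_bay1","carton_c","gel_c","clip0","clip4"]:
        r=models.recognise(n,t)
        for e in r[:5]:
            u,v=np.round(e["point"]).astype(int)
            print(n,t,round(e["p"],2),u,v,np.round(X[v,u],3))
print(get_state()["time"])
E
```

```text
scene rack 0.62 211 201 [ 0.499 -0.236  0.037]
scene case 0.71 386 195 [0.527 0.2   0.03 ]
scene case 0.48 215 202 [ 0.473 -0.233  0.007]
scene tube_a_c 0.89 156 202 [ 0.5   -0.364  0.051]
scene torch_c 0.74 253 195 [ 0.5   -0.132  0.046]
scene torch_c 0.57 389 194 [0.527 0.208 0.033]
scene tray_handle 0.72 386 166 [0.453 0.216 0.062]
scene tray_handle 0.16 387 192 [0.526 0.202 0.04 ]
scene tray_bay0 0.56 385 164 [0.443 0.216 0.061]
scene tray_bay1 0.56 385 164 [0.443 0.216 0.061]
scene carton_c 0.8 424 227 [0.66  0.251 0.051]
scene gel_c 0.73 192 242 [ 0.677 -0.253  0.099]
scene clip0 0.67 211 202 [ 0.502 -0.236  0.036]
scene clip0 0.54 232 186 [ 0.466 -0.183  0.051]
scene clip4 0.67 211 202 [ 0.502 -0.236  0.036]
scene clip4 0.54 232 186 [ 0.466 -0.183  0.051]
side rack 0.92 400 315 [ 0.481 -0.287  0.008]
side case 0.69 230 216 [0.39  0.081 0.066]
side case 0.64 444 239 [ 0.622 -0.274  0.088]
side tube_a_c 0.77 441 336 [ 0.462 -0.369  0.052]
side torch_c 0.79 333 258 [ 0.471 -0.135  0.044]
side torch_c 0.49 218 179 [0.451 0.218 0.063]
side tray_handle 0.96 216 180 [0.445 0.218 0.063]
side tray_bay0 0.91 218 182 [0.449 0.217 0.056]
side tray_bay1 0.91 218 182 [0.449 0.217 0.056]
side carton_c 0.64 269 155 [0.627 0.247 0.046]
side gel_c 0.8 443 239 [ 0.622 -0.271  0.086]
side clip0 0.89 398 313 [ 0.483 -0.282  0.006]
side clip4 0.89 398 313 [ 0.483 -0.282  0.006]
1.35
```

```bash
python3 - <<'E'
from h import *
for n,p in [("box",[0.44,0.2,0.25]),("rack",[0.46,-0.23,0.22])]:
    ctrl.movep(p,qdown(np.pi/2)); ctrl.pause(0.3)
    im,d,X,c=cloud("wrist"); np.save(f"pics/X_w{n}.npy",X);np.save(f"pics/im_w{n}.npy",im);cv2.imwrite(f"pics/w_{n}.png",im)
    for t in (["case","tray_handle"] if n=="box" else ["rack","tube_a_c","torch_c"]):
        for e in models.masks_of("wrist",t)[:5]:
            m=e["mask"];print(n,t,round(e["p"],2),np.round(e["point"]),np.round(np.nanmedian(X[m],0),3),m.sum())
s=get_state();print(s["time"],s["qpos"],s["tcp_pos"])
E
```

```text
box case 0.7 [385. 118.] [0.363 0.273 0.059] 222
box tray_handle 0.75 [330. 179.] [0.438 0.216 0.05 ] 32115
rack rack 0.77 [286. 186.] [ 0.469 -0.267  0.008] 22917
rack rack 0.54 [623. 191.] [0.462 0.113 0.069] 5669
rack tube_a_c 0.79 [198. 193.] [ 0.469 -0.363  0.051] 2590
rack tube_a_c 0.18 [302. 195.] [ 0.469 -0.247  0.052] 2375
rack torch_c 0.74 [295. 311.] [ 0.622 -0.257  0.059] 2020
rack torch_c 0.6 [400. 195.] [ 0.473 -0.13   0.046] 1698
5.65 [ 0.33809625  0.3444847   0.10778721  1.80868278 -0.04343962  0.99069413
  2.03440694] [ 0.46004278 -0.22989436  0.22000733]
```

View pics/w_box.png

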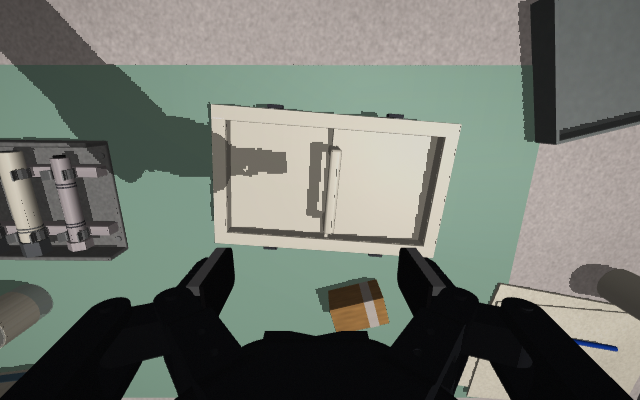

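View pics/w_rack.png

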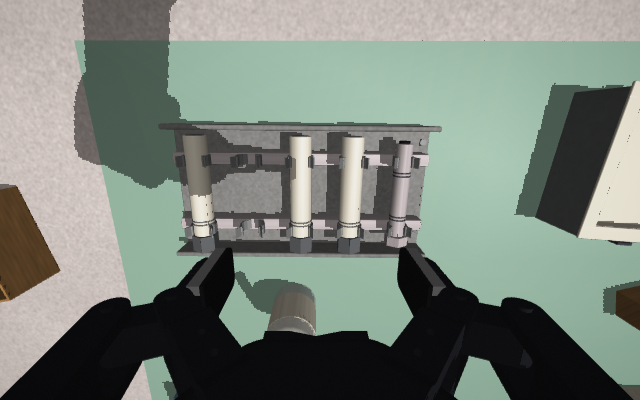

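```bash
python3 - <<'E'
from h import *
X=np.load("pics/X_wrack.npy").reshape(-1,3)
R0=X[np.isfinite(X[:,2])]
def line(P):
    m=P[:,:2].mean(0);u,s,vt=np.linalg.svd(P[:,:2]-m);d=vt[0]*np.sign(vt[0][0]);return m,np.degrees(np.arctan2(d[1],d[0]))
for y,z0 in [(-.363,.047),(-.247,.047),(-.187,.047),(-.13,.042)]:
    P=R0[(abs(R0[:,1]-y)<.02)&(R0[:,2]>z0)&(R0[:,2]<z0+.014)&(abs(R0[:,0]-.467)<.08)]
    # middle portion between clips to fit top line
    for it in range(2):
        M=P[abs(P[:,0]-.467)<.028] 
    m,a=line(P);rect=cv2.minAreaRect(P[:,:2].astype(np.float32))
    h=np.percentile(M[:,2],[50,90])
    # midline by bins
    xs=[];ys=[]
    for b in np.arange(.44,.496,.004):
        Q=M[abs(M[:,0]-b)<.002]
        if len(Q)>5: xs.append(b);ys.append((Q[:,1].min()+Q[:,1].max())/2)
    k=np.polyfit(xs,ys,1)
    print(y,"n",len(P),"x",P[:,0].min(),P[:,0].max(),"yaw",a,np.degrees(np.arctan(k[0])),"y@.467",np.polyval(k,.467),"z",h)
# rack outline: endboards z~0.04
P=R0[(R0[:,1]>-.42)&(R0[:,1]<-.07)&(R0[:,0]>.35)&(R0[:,0]<.58)&(R0[:,2]>.034)&(R0[:,2]<.06)]
print("rack",cv2.minAreaRect(P[:,:2].astype(np.float32)))
for nm in ["wbox"]:
    B=np.load(f"pics/X_{nm}.npy").reshape(-1,3)
    P=B[(B[:,2]>.06)&(B[:,2]<.075)&(B[:,0]>.33)&(B[:,0]<.56)&(B[:,1]>.03)&(B[:,1]<.4)]
    print("flange",np.median(P[:,2]),cv2.minAreaRect(P[:,:2].astype(np.float32)))
    P=B[(B[:,2]>.09)&(B[:,2]<.115)&(B[:,0]>.35)&(B[:,0]<.55)&(B[:,1]>.1)&(B[:,1]<.3)]
    print("handle",np.median(P[:,2]),len(P),cv2.minAreaRect(P[:,:2].astype(np.float32)))
    P=B[(B[:,2]>.04)&(B[:,2]<.06)&(B[:,0]>.57)&(B[:,0]<.75)&(B[:,1]>.17)&(B[:,1]<.35)]
    print("carton",len(P),cv2.minAreaRect(P[:,:2].astype(np.float32)))
for n in ["scene","side"]:
    B=np.load(f"pics/X_{n}.npy").reshape(-1,3)
    for nm,lo,hi,b in [("flange",.06,.075,(.33,.56,.03,.4)),("handle",.09,.115,(.35,.55,.1,.3)),("carton",.044,.06,(.57,.75,.17,.35)),("gelbody",.07,.11,(.55,.75,-.35,-.15))]:
        P=B[(B[:,2]>lo)&(B[:,2]<hi)&(B[:,0]>b[0])&(B[:,0]<b[1])&(B[:,1]>b[2])&(B[:,1]<b[3])]
        print(n,nm,len(P),np.median(P[:,2]),cv2.minAreaRect(P[:,:2].astype(np.float32)))
E
```

```text
-0.363 n 2446 x 0.4039656339016268 0.5438444062070632 yaw -0.4292300008673785 -1.356167471016767 y@.467 -0.3665325559742976 z [0.05179442 0.05337162]
-0.247 n 2438 x 0.40491257629554056 0.5452893785163108 yaw -0.4727336975546168 -1.2256062318966257 y@.467 -0.24707983129362002 z [0.05196718 0.05351467]
-0.187 n 2443 x 0.4057856833043866 0.5464054525662899 yaw -0.46173779494502687 -0.738513417590686 y@.467 -0.1873706275605078 z [0.05200476 0.05364387]
-0.13 n 1868 x 0.39538646332604277 0.5387521383089132 yaw -0.6038554544600616 -0.7516241434326794 y@.467 -0.12766775673706499 z [0.04648837 0.04797126]
rack ((0.47512316703796387, -0.2471931278705597), (0.31858280301094055, 0.1639532595872879), 89.52079772949219)
flange 0.06946951429605036 ((0.44581955671310425, 0.2183999866247177), (0.28248775005340576, 0.18072988092899323), 85.69091033935547)
handle 0.10223332523231671 952 ((0.4438498914241791, 0.21847394108772278), (0.01212588045746088, 0.0948803722858429), 85.6600570678711)
carton 1660 ((0.6430851221084595, 0.26491886377334595), (0.047319840639829636, 0.0803462415933609), 15.830743789
[... 461 characters left out ...]
617024985781067 ((0.6585263609886169, -0.2580553889274597), (0.048492174595594406, 0.062017373740673065), 21.380006790161133)
side flange 2077 0.06871316425574144 ((0.44417062401771545, 0.21778029203414917), (0.28513103723526, 0.17311841249465942), 85.67256927490234)
side handle 251 0.09989429018815005 ((0.44472751021385193, 0.21548379957675934), (0.013462945818901062, 0.09592324495315552), 83.91213989257812)
side carton 314 0.05072148145276308 ((0.6435592174530029, 0.2631490230560303), (0.04968483746051788, 0.08308778703212738), 14.188379287719727)
side gelbody 708 0.09484118810097572 ((0.6414543390274048, -0.2641620635986328), (0.04659082368016243, 0.06216258183121681), 21.553443908691406)
```

```bash
cat >> h.py <<'E'
def st(msg=""):
    s=get_state();print(msg,"t%.1f"%s["time"],"tcp",np.round(s["tcp_pos"],4),"w%.4f"%s["width"],"F",np.round(s["contact_force"],1));return s
E
python3 - <<'E'
from h import *
a=np.radians(85.66);hx,hy=.4443,.2180
ctrl.movep([hx,hy,.16],qdown(a)); ctrl.movel([hx,hy,.0768],max_speed=.12); st("down")
ctrl.close_gripper(80); st("grip")
ctrl.movel([hx,hy,.10],max_speed=.06); s=st("lift")
if s["width"]>.008:
    ctrl.movel([hx,hy,.18]); st("up")
    ctrl.movep([.70,-.005,.18],qdown(np.pi/2)); st("over")
    ctrl.movel([.70,-.005,.06],max_speed=.15)
    ctrl.movel([.70,-.005,.0335],max_speed=.04); st("low")
im,d=vision.grab_frame("scene");cv2.imwrite("pics/b_scene.png",im)
E
```

```text
down t8.2 tcp [0.4448 0.218  0.0773] w0.0856 F [-0.7  0.  -0.5]
grip t8.8 tcp [0.4444 0.2181 0.0771] w0.0104 F [-1.6 -0.8  5.3]
lift t9.4 tcp [0.4444 0.218  0.1003] w0.0104 F [ 0.1 -0.3 -3. ]
up t10.0 tcp [0.4438 0.2177 0.1792] w0.0108 F [-0.3 -0.2 -3.1]
over t11.3 tcp [ 0.6993 -0.0024  0.1797] w0.0106 F [-0.  -1.  -3.2]
low t13.1 tcp [ 0.7001 -0.005   0.0335] w0.0102 F [ 0.5 -0.2 -2.8]
```

View pics/b_scene.png

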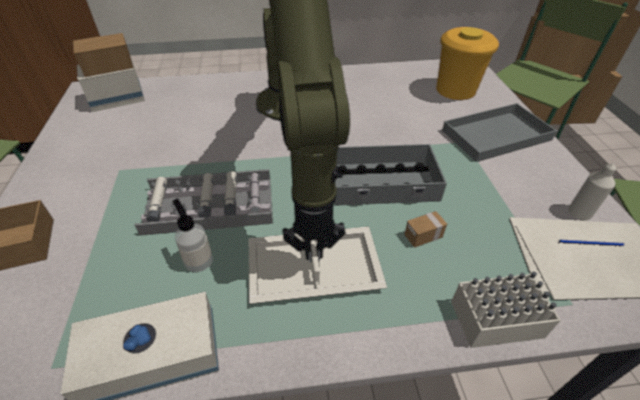

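```bash
python3 - <<'E'
from h import *
for z in [.0325,.0318,.031,.0302]:
    ctrl.movel([.70,-.005,z],max_speed=.03); s=st("low")
    if s["contact_force"][2]>0: break
ctrl.ungrasp(); st("open")
ctrl.movel([.70,-.005,.14])
ctrl.movep([.42,.2,.20],qdown(np.pi/2)); ctrl.pause(.3)
im,d,X,c=cloud("wrist"); np.save("pics/X_wcase.npy",X);cv2.imwrite("pics/w_case.png",im)
B=X.reshape(-1,3)
P=B[(B[:,2]>.058)&(B[:,2]<.072)&(B[:,0]>.33)&(B[:,0]<.56)&(B[:,1]>.03)&(B[:,1]<.4)]
print(np.median(P[:,2]),cv2.minAreaRect(P[:,:2].astype(np.float32)))
P=B[(B[:,2]>.02)&(B[:,2]<.03)&(B[:,0]>.33)&(B[:,0]<.56)&(B[:,1]>.08)&(B[:,1]<.37)]
print("humps",cv2.minAreaRect(P[:,:2].astype(np.float32)))
st()
im,d=vision.grab_frame("scene");cv2.imwrite("pics/c_scene.png",im)
E
```

```text
low t13.4 tcp [ 0.7    -0.005   0.0326] w0.0098 F [-1.  -0.2 -3.1]
low t13.6 tcp [ 0.7001 -0.005   0.0323] w0.0102 F [-1.4 -1.   1.4]
open t14.3 tcp [ 0.7    -0.005   0.0318] w0.0852 F [0.5 0.3 0.2]
0.06587555314259445 ((0.44581490755081177, 0.21705573797225952), (0.2774176597595215, 0.18175986409187317), 85.6451187133789)
humps ((0.44463250041007996, 0.21843233704566956), (0.2719133198261261, 0.15921476483345032), 85.70830535888672)
 t16.9 tcp [0.4203 0.1997 0.1998] w0.0854 F [-0.8 -0.5  0.8]
```

View pics/w_case.png

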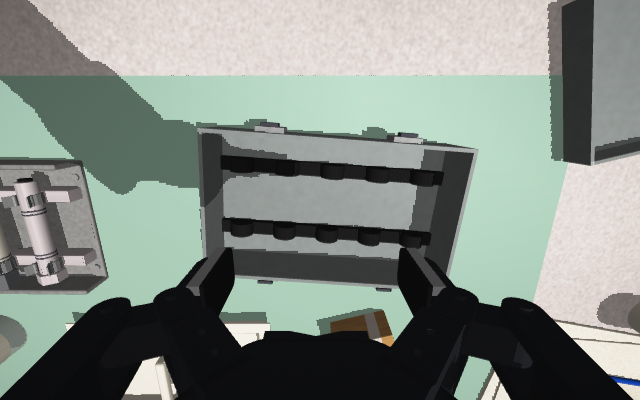

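```bash
python3 - <<'E'
from h import *
B=np.load("pics/X_wcase.npy").reshape(-1,3);B=B[np.isfinite(B[:,2])]
a=np.radians(-4.33);c=np.array([.4455,.218])
L=(B[:,:2]-c)@np.array([[np.cos(a),-np.sin(a)],[np.sin(a),np.cos(a)]])
z=B[:,2]
r=(abs(z-.0655)<.003)
def band(m,ax):
    v=L[m][:,ax]; h,e=np.histogram(v,bins=np.arange(-.16,.16,.001));i=np.where(h>max(h)*.2)[0];return [(round(e[k]*1000),h[k]) for k in i]
print("x-",band(r&(abs(L[:,1])<.12)&(abs(L[:,0])<.1),0))
print("y",band(r&(abs(L[:,0])<.07)&(abs(L[:,1])<.15),1))
for x in (-.04,.04):
    m=(abs(L[:,0]-x)<.006)&(z<.04)
    pts=[]
    for y in np.arange(-.125,.126,.006):
        q=m&(abs(L[:,1]-y)<.003)
        if q.sum()>2: pts.append((int(y*1000),int(np.percentile(z[q],90)*1000)))
    print(x,pts)
fl=(abs(z-.005)<.004)&(abs(L[:,0])<.03);print("floor",np.median(z[fl]),L[fl].min(0),L[fl].max(0))
m=(z>.012)&(z<.03)&(abs(L[:,0])<.06)&(abs(L[:,1])<.12);print("bars x",band(m,0))
E
```

```text
x- [(-81, np.int64(170)), (-80, np.int64(257)), (-79, np.int64(255)), (-78, np.int64(259)), (-77, np.int64(135)), (77, np.int64(324)), (78, np.int64(148)), (79, np.int64(132)), (80, np.int64(132))]
y [(-139, np.int64(120)), (-138, np.int64(95)), (-137, np.int64(113)), (-136, np.int64(217)), (-135, np.int64(64)), (132, np.int64(212)), (133, np.int64(170)), (134, np.int64(113)), (135, np.int64(107)), (136, np.int64(91))]
-0.04 [(-125, 15), (-119, 26), (-112, 28), (-106, 29), (-100, 27), (-94, 21), (-88, 15), (-82, 15), (-76, 15), (-70, 15), (-64, 26), (-58, 28), (-52, 29), (-46, 27), (-40, 22), (-34, 15), (-28, 15), (-22, 15), (-16, 18), (-10, 26), (-4, 29), (1, 29), (7, 27), (13, 22), (19, 15), (25, 15), (31, 15), (37, 18), (43, 26), (49, 29), (55, 29), (61, 27), (67, 22), (73, 15), (79, 15), (85, 15), (91, 18), (97, 26), (103, 29), (109, 29), (115, 27), (121, 21)]
0.04 [(-125, 15), (-119, 26), (-112, 28), (-106, 29), (-100, 27), (-94, 23), (-88, 15), (-82, 15), (-76, 15), (-70, 15), (-64, 26), (-58, 28), (-52, 29), (-46, 27), (-40, 22), (-34, 15), (-28, 15), (-22, 15), (-16, 18), (-1
[... 302 characters left out ...]
977]
bars x [(-48, np.int64(309)), (-47, np.int64(166)), (-46, np.int64(181)), (-45, np.int64(170)), (-44, np.int64(178)), (-43, np.int64(170)), (-42, np.int64(170)), (-41, np.int64(172)), (-40, np.int64(173)), (-39, np.int64(167)), (-38, np.int64(174)), (-37, np.int64(166)), (-36, np.int64(168)), (-35, np.int64(182)), (-34, np.int64(166)), (-33, np.int64(170)), (32, np.int64(532)), (33, np.int64(164)), (34, np.int64(143)), (35, np.int64(149)), (36, np.int64(142)), (37, np.int64(139)), (38, np.int64(138)), (39, np.int64(143)), (40, np.int64(143)), (41, np.int64(135)), (42, np.int64(143)), (43, np.int64(147)), (44, np.int64(132)), (45, np.int64(140)), (46, np.int64(140)), (47, np.int64(144))]
```

```bash
cat >> h.py <<'E'
RACK=(np.array([.4751,-.2472,0]),np.radians(-.48))
CASE=(np.array([.4454,.2165,0]),np.radians(-4.33))
def pt(fr,x,y,z):
    c,a=fr;return c+np.array([np.cos(a)*x-np.sin(a)*y,np.sin(a)*x+np.cos(a)*y,z])
def tool(C,yaw,phi,s):
    """C grasp centre(tube axis), yaw of tube x, phi>0 raises +y finger, s shift back"""
    ex=np.array([np.cos(yaw),np.sin(yaw),0]);y=np.array([-ex[1],ex[0],0]);z=np.array([0,0,-1.]);x=np.cross(y,z)
    R=Rn.from_rotvec(ex*phi)*Rn.from_matrix(np.stack([x,y,z],1))
    zt=R.apply([0,0,1.]);q=R.as_quat()
    return C+(-ctrl.pinch_z-s)*zt,[q[3],q[0],q[1],q[2]]
def pick(station_y,zc,phi,s=.007,force=80):
    C=pt(RACK,0,station_y,zc);p,q=tool(C,RACK[1],phi,s)
    up=np.array([0,0,1.])
    ctrl.movep(p+.09*up,q);ctrl.movel(p,max_speed=.12);st("at")
    ctrl.close_gripper(force);s0=st("grip")
    ctrl.movel(p+.022*up,max_speed=.06);st("pulled")
    ctrl.movel(p+.13*up,max_speed=.2);return st("up")
E
cat > ikc.py <<'E'
from h import *
for y,z,phi in [(-.12,.039,-.4),(0,.039,.4),(.06,.039,.4)]:
    p,q=tool(pt(RACK,0,y,z),RACK[1],phi,.007);print(ctrl.ik(p,q) is not None,ctrl.ik(p+[0,0,.13],q) is not None)
for y,phi in [(-.081,-.42),(.027,.42),(.081,.42)]:
    p,q=tool(pt(CASE,0,y,.026),CASE[1],phi,.007);print(ctrl.ik(p,q),ctrl.ik(p+[0,0,.13],q) is not None)
E
python3 ikc.py && python3 - <<'E'
from h import *
pick(-.12,.039,-.38)
im,d=vision.grab_frame("side");cv2.imwrite("pics/d_side.png",im)
E
```

```text
True True
True True
True True
[-0.67171639  0.69413588  0.11308538  2.02032856  0.39243266  0.73098868
  0.58689355] True
[ 0.25165522  0.76488998 -0.83545927  2.22051832  0.82817048  0.22083635
  0.32728774] True
[-0.11758475  0.67009716 -0.4117293   2.17362192 -0.71721934  0.17623523
  1.77165678] True
at t19.9 tcp [ 0.4744 -0.3717  0.0287] w0.0853 F [0.1 0.1 0.1]
grip t20.5 tcp [ 0.4743 -0.3717  0.0288] w0.0234 F [-0.7  2.   6.3]
pulled t21.0 tcp [ 0.4745 -0.3716  0.0509] w0.0230 F [ 0.1  0.5 -0.6]
up t21.7 tcp [ 0.4736 -0.3711  0.1572] w0.0235 F [-0.6 -0.2 -1.2]
```

View pics/d_side.png

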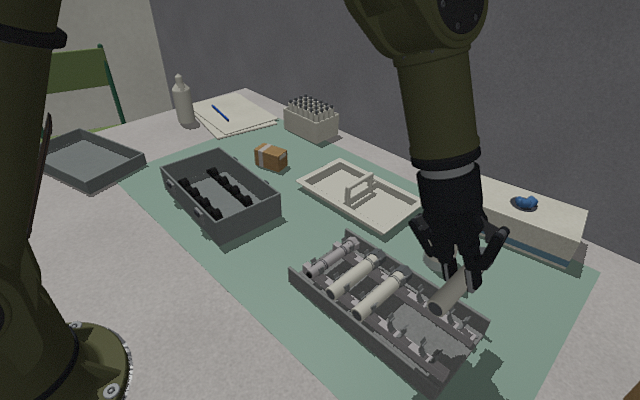

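```bash
cat >> h.py <<'E'
def place(cy,phi,s=.007,off=0.0,dz=.007):
    C=pt(CASE,0,cy+off,.026+dz);p,q=tool(C,CASE[1],phi,s);up=np.array([0,0,1.])
    ctrl.movep(p+.10*up,q);s0=st("over")
    if s0["width"]<.018: print("LOST?");return
    ctrl.movel(p+.025*up,max_speed=.15);st("near")
    for h in (.012,.006,0):
        ctrl.movel(p+h*up,max_speed=.04);s0=st("dn")
        if s0["contact_force"][2]>6: break
    ctrl.ungrasp();st("rel")
    ctrl.movel(p+.12*up,max_speed=.15);st("away")
E
python3 - <<'E'
from h import *
place(-.081,-.42,off=.002,dz=.006)
ctrl.movep([.42,.2,.20],qdown(np.pi/2)); ctrl.pause(.2)
im,d,X,c=cloud("wrist");cv2.imwrite("pics/e_case.png",im);np.save("pics/X_e.npy",X)
E
```

```text
over t23.6 tcp [0.4396 0.1318 0.1215] w0.0234 F [ 0.1 -0.5 -0.7]
near t24.3 tcp [0.4394 0.1325 0.0467] w0.0230 F [-0.4  0.1 -0.1]
dn t24.7 tcp [0.439  0.1329 0.0333] w0.0232 F [-0.3  0.2  0.1]
dn t25.0 tcp [0.4389 0.1329 0.0271] w0.0234 F [ 0.9  0.7 -0.4]
dn t25.3 tcp [0.4389 0.1329 0.0211] w0.0231 F [-0.5 -0.8 -1. ]
rel t26.0 tcp [0.4391 0.133  0.0213] w0.0851 F [-0.5 -0.4 -0.4]
away t26.9 tcp [0.4387 0.1329 0.1408] w0.0855 F [ 0.2  0.5 -0.1]
```

View pics/e_case.png

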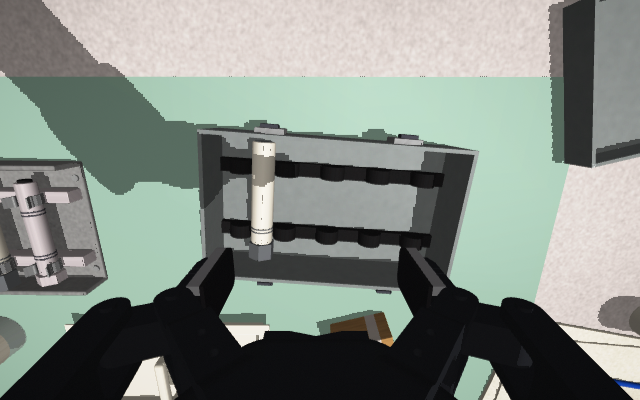

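```bash
cat >> h.py <<'E'
def chk(X,cy):
    B=X.reshape(-1,3);B=B[np.isfinite(B[:,2])];c,a=CASE
    L=(B[:,:2]-c[:2])@np.array([[np.cos(a),-np.sin(a)],[np.sin(a),np.cos(a)]]);z=B[:,2]
    m=(abs(L[:,1]-cy)<.02)&(abs(L[:,0])<.076)&(z>.032)&(z<.06)
    # top ridge
    r=[]
    for x in (-.05,-.025,0,.02,.04):
        q=m&(abs(L[:,0]-x)<.005)
        r.append((round(np.percentile(z[q],90)*1000,1),round(np.median(L[q][z[q]>np.percentile(z[q],70),1])*1000,1)) if q.sum()>3 else None)
    print("cradle",cy,"x",np.round([L[m][:,0].min(),L[m][:,0].max()],4) if m.any() else None,"ridge z,y",r)
E
python3 - <<'E'
from h import *
chk(np.load("pics/X_e.npy"),-.081)
pick(0,.039,.38)
E
```

```text
cradle -0.081 x [-0.0708  0.0701] ridge z,y [(np.float64(40.6), np.float64(-79.7)), (np.float64(40.4), np.float64(-79.3)), (np.float64(40.5), np.float64(-79.8)), (np.float64(40.4), np.float64(-80.0)), (np.float64(40.3), np.float64(-79.0))]
at t30.2 tcp [ 0.4755 -0.243   0.0287] w0.0853 F [-0.8  0.4  0.5]
grip t30.8 tcp [ 0.4753 -0.2431  0.0286] w0.0233 F [-0.6 -0.9  5.2]
pulled t31.3 tcp [ 0.4755 -0.2426  0.0508] w0.0236 F [ 0.5  1.  -0.9]
up t32.0 tcp [ 0.4747 -0.2424  0.1573] w0.0232 F [-0.1 -0.  -1.3]
```

```bash
python3 - <<'E'
from h import *
place(.081,.42,off=-.001,dz=.006)
print(np.round(get_state()["qpos"],2))
pick(.06,.039,.38)
E
```

```text
over t34.0 tcp [0.4528 0.3    0.1213] w0.0235 F [-0.8 -0.6  0. ]
near t34.6 tcp [0.4523 0.3007 0.0466] w0.0235 F [ 0.9  0.4 -0.2]
dn t35.1 tcp [0.4517 0.301  0.0332] w0.0233 F [ 0.7  0.2 -1.1]
dn t35.4 tcp [0.4516 0.301  0.027 ] w0.0231 F [ 0.5  0.9 -0.6]
dn t35.7 tcp [0.4516 0.3009 0.021 ] w0.0233 F [-0.6  0.2 -0.9]
rel t36.3 tcp [0.4518 0.3011 0.0214] w0.0851 F [ 0.4 -0.2 -0.7]
away t37.3 tcp [0.4513 0.3009 0.1406] w0.0854 F [-0.6  0.5 -0.5]
[-0.4   0.42  0.02  2.07 -0.74  0.59  1.72]
at t39.9 tcp [ 0.476  -0.183   0.0286] w0.0855 F [ 0.4 -0.2  0.3]
grip t40.5 tcp [ 0.4758 -0.1831  0.0286] w0.0239 F [-0.9 -0.3  5.7]
pulled t41.0 tcp [ 0.476  -0.1826  0.0508] w0.0230 F [-0.3 -0.1 -1. ]
up t41.7 tcp [ 0.4752 -0.1825  0.1574] w0.0233 F [ 0.4 -0.  -0.6]
```

```bash
python3 - <<'E'
from h import *
place(.027,.42,off=0.001,dz=.006)
ctrl.movep([.42,.2,.20],qdown(np.pi/2)); ctrl.pause(.2)
im,d,X,c=cloud("wrist");cv2.imwrite("pics/f_case.png",im);np.save("pics/X_f.npy",X)
for y in (-.081,-.027,.027,.081): chk(X,y)
im,d=vision.grab_frame("scene");cv2.imwrite("pics/f_scene.png",im)
E
```

```text
over t43.3 tcp [0.4489 0.248  0.1212] w0.0232 F [ 0.7 -0.6 -0.6]
near t44.0 tcp [0.4484 0.2487 0.0466] w0.0235 F [ 0.1 -0.1 -1.2]
dn t44.5 tcp [0.4478 0.2492 0.0332] w0.0235 F [-0.   0.8 -0.1]
dn t44.8 tcp [0.4477 0.2491 0.027 ] w0.0235 F [ 0.5 -0.2 -0.6]
dn t45.1 tcp [0.4477 0.2491 0.021 ] w0.0236 F [-0.2 -0.1 -1. ]
rel t45.7 tcp [0.4479 0.2492 0.0214] w0.0851 F [ 0.4 -1.2 -0.8]
away t46.6 tcp [0.4474 0.2491 0.1406] w0.0857 F [ 1.1 -0.5  0.9]
cradle -0.081 x [-0.0708  0.0698] ridge z,y [(np.float64(40.3), np.float64(-79.4)), (np.float64(40.2), np.float64(-80.5)), (np.float64(40.5), np.float64(-79.5)), (np.float64(40.3), np.float64(-79.3)), (np.float64(40.5), np.float64(-79.8))]
cradle -0.027 x None ridge z,y [None, None, None, None, None]
cradle 0.027 x [-0.0708  0.0705] ridge z,y [(np.float64(40.6), np.float64(30.8)), (np.float64(40.8), np.float64(30.3)), (np.float64(40.5), np.float64(30.6)), (np.float64(40.6), np.float64(30.7)), (np.float64(40.6), np.float64(30.6))]
cradle 0.081 x [-0.0708  0.0701] ridge z,y [(np.float64(40.8), np.float64(84.2)), (np.float64(40.8), np.float64(84.5)), (np.float64(40.7), np.float64(84.3)), (np.float64(40.7), np.float64(84.0)), (np.float64(40.8), np.float64(83.9))]
```

View pics/f_case.png

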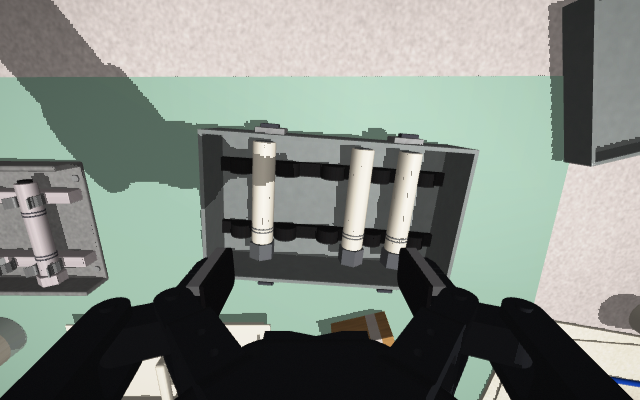

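View pics/f_scene.png

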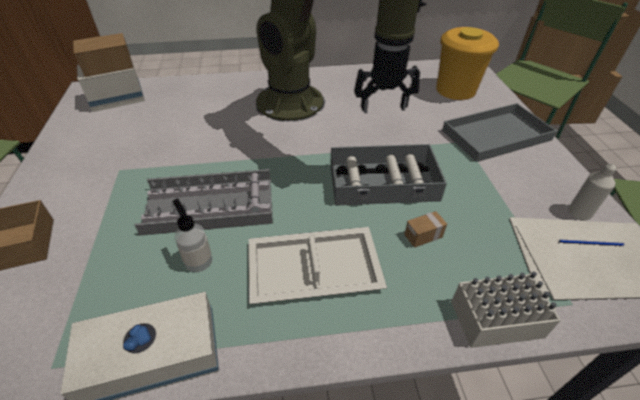

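```bash
python3 - <<'E'
from h import *
ctrl.movep([.70,-.005,.13],qdown(np.pi/2)); ctrl.movel([.70,-.005,.0318],max_speed=.12)
ctrl.close_gripper(80); st("grip")
ctrl.movel([.70,-.005,.06],max_speed=.08); s=st("lift")
assert s["width"]>.007 and s["contact_force"][2]<-1.5
ctrl.movel([.70,-.005,.18]);st("up")
a=np.radians(85.67);hx,hy=.4447,.2180
ctrl.movep([hx,hy,.18],qdown(a)); s=st("over")
ctrl.movel([hx,hy,.115],max_speed=.1); st()
for z in (.105,.095,.088,.083,.079,.0775,.0765):
    ctrl.movel([hx,hy,z],max_speed=.04); s=st("dn")
    if s["contact_force"][2]>3: break
E
```

```text
grip t50.6 tcp [ 0.7001 -0.0051  0.0321] w0.0101 F [-1.5 -0.5  3.5]
lift t51.1 tcp [ 0.7002 -0.0049  0.0606] w0.0107 F [ 0.3 -0.8 -3.6]
up t52.0 tcp [ 0.6993 -0.0048  0.1787] w0.0104 F [-0.2 -0.1 -4.1]
over t53.3 tcp [0.4461 0.2174 0.1802] w0.0102 F [ 0.2  0.4 -3.6]
 t54.1 tcp [0.4453 0.2179 0.1153] w0.0108 F [ 0.5 -0.2 -2.3]
dn t54.5 tcp [0.4446 0.218  0.1049] w0.0104 F [ 0.7  0.1 -2.9]
dn t54.9 tcp [0.4445 0.2179 0.0947] w0.0105 F [ 0.4 -0.1 -2.9]
dn t55.2 tcp [0.4445 0.2179 0.0877] w0.0104 F [-0.5 -0.3 -3.6]
dn t55.5 tcp [0.4445 0.2179 0.0828] w0.0107 F [ 0.8 -0.3 -2.4]
dn t55.7 tcp [0.4445 0.2179 0.0788] w0.0107 F [-0.6 -0.3 -2.5]
dn t56.0 tcp [0.4447 0.218  0.0775] w0.0101 F [-0.   0.6 -2.4]
dn t56.2 tcp [0.4448 0.2181 0.077 ] w0.0104 F [-1.2 -0.3  4.1]
```

```bash
python3 - <<'E'
from h import *
ctrl.ungrasp(); st("open")
ctrl.movel([.4447,.2180,.16]);ctrl.movep([.42,.2,.22],qdown(np.pi/2)); ctrl.pause(.2)
im,d,X,c=cloud("wrist");cv2.imwrite("pics/g_case.png",im);np.save("pics/X_g.npy",X)
B=X.reshape(-1,3)
P=B[(B[:,2]>.06)&(B[:,2]<.08)&(B[:,0]>.33)&(B[:,0]<.56)&(B[:,1]>.03)&(B[:,1]<.4)]
print("flange",np.median(P[:,2]),cv2.minAreaRect(P[:,:2].astype(np.float32)))
for sx in (-1,1):
  for sy in (-1,1):
    q=P[(np.sign(P[:,0]-.446)==sx)&(np.sign(P[:,1]-.218)==sy)];print(sx,sy,np.median(q[:,2]))
P=B[(B[:,2]>.09)&(B[:,2]<.115)&(B[:,0]>.35)&(B[:,0]<.55)&(B[:,1]>.1)&(B[:,1]<.3)]
print("handle",np.median(P[:,2]),cv2.minAreaRect(P[:,:2].astype(np.float32)))
Q=np.load("pics/X_wrack.npy").reshape(-1,3)
P=Q[(abs(Q[:,1]+.1275)<.006)&(Q[:,2]>.0435)&(Q[:,2]<.06)&(abs(Q[:,0]-.475)<.072)]
for x in np.arange(.404,.548,.006):
    q=P[abs(P[:,0]-x)<.003]; print(round(x,3),len(q),np.round(np.median(q[:,2]),4) if len(q) else None,end="; ")
E
```

```text
open t57.0 tcp [0.4447 0.218  0.0765] w0.0855 F [-0.3  0.1 -0.9]
flange 0.06945845732265354 ((0.4457283020019531, 0.2182626575231552), (0.2822863459587097, 0.18073388934135437), 85.7065658569336)
-1 -1 0.0693446401244242
-1 1 0.06962540036528085
1 -1 0.069256328148742
1 1 0.06960429787610381
handle 0.10224991310056177 ((0.44434383511543274, 0.21817351877689362), (0.01215115562081337, 0.09491271525621414), 85.71043395996094)
0.404 0 None; 0.41 12 0.0442; 0.416 53 0.047; 0.422 62 0.0468; 0.428 56 0.047; 0.434 54 0.0467; 0.44 53 0.047; 0.446 58 0.0469; 0.452 55 0.047; 0.458 53 0.0473; 0.464 51 0.0467; 0.47 49 0.047; 0.476 50 0.0468; 0.482 49 0.0469; 0.488 46 0.0471; 0.494 50 0.047; 0.5 44 0.0473; 0.506 47 0.047; 0.512 45 0.0472; 0.518 39 0.047; 0.524 53 0.0473; 0.53 46 0.0505; 0.536 39 0.0503; 0.542 0 None; 0.548 0 None;
```

View pics/g_case.png

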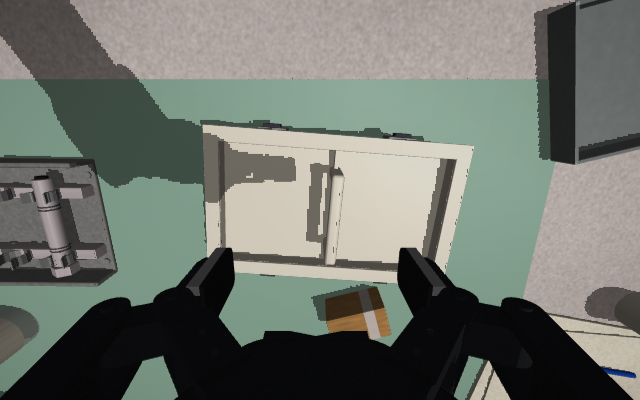

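```bash
python3 - <<'E'
from h import *
s=pick(.12,.036,0,s=.010,force=110)
TR=(np.array([.4444,.2181,0]),np.radians(-4.3))
p,q=tool(pt(TR,0,-.066,.0635),TR[1],0,.010);up=np.array([0,0,1.])
if s["width"]>.012:
    ctrl.movep(p+.09*up,q);s=st("over")
    im,d=vision.grab_frame("side");cv2.imwrite("pics/h_side.png",im)
    im,d=vision.grab_frame("wrist");cv2.imwrite("pics/h_wrist.png",im)
E
```

```text
at t60.5 tcp [ 0.4765 -0.1272  0.0278] w0.0856 F [-0.4 -0.6 -0.6]
grip t61.1 tcp [ 0.4763 -0.1272  0.0279] w0.0160 F [-1.3  0.6  7.7]
pulled t61.7 tcp [ 0.477  -0.1273  0.0501] w0.0159 F [ 1.2 -0.9  5.1]
up t62.4 tcp [ 0.4755 -0.1265  0.1564] w0.0156 F [-0.2 -0.1 -0.9]
over t63.5 tcp [0.4398 0.1509 0.1446] w0.0159 F [-0.1  0.2 -0.7]
```

View pics/h_side.png

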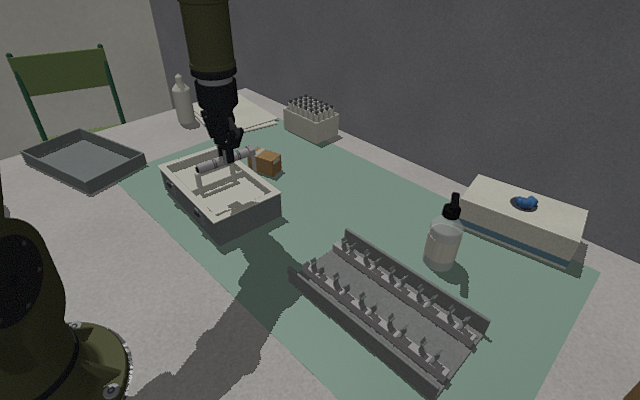

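View pics/h_wrist.png

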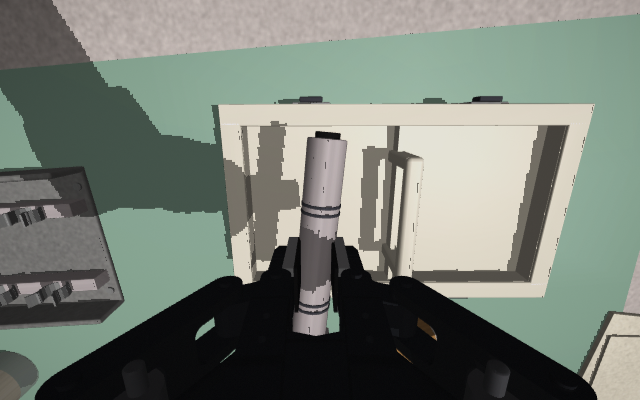

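```bash
python3 - <<'E'
from h import *
im,d,X,c=cloud("wrist")
TR=(np.array([.4444,.2181,0]),np.radians(-4.3))
m=X[100:340,290:355].reshape(-1,3)
a=TR[1];L=(m[:,:2]-TR[0][:2])@np.array([[np.cos(a),-np.sin(a)],[np.sin(a),np.cos(a)]])
k=(m[:,2]>.13)&(m[:,2]<.19)&(abs(L[:,1]+.066)<.008)
for x in np.arange(-.07,.075,.01):
    q=k&(abs(L[:,0]-x)<.005);print(round(x,3),q.sum(),np.round(np.median(m[q,2]),4) if q.any() else None,np.round(np.median(L[q,1]),4) if q.any() else None)
print(L[k,0].min(),L[k,0].max())
E
```

```text
-0.07 64 0.154 -0.0638
-0.06 639 0.1575 -0.065
-0.05 663 0.1584 -0.0655
-0.04 657 0.1587 -0.066
-0.03 632 0.1594 -0.066
-0.02 584 0.1599 -0.066
-0.01 736 0.1608 -0.0639
0.0 646 0.1614 -0.0644
0.01 545 0.1617 -0.066
0.02 430 0.1621 -0.0675
0.03 373 0.1626 -0.0676
0.04 233 0.1626 -0.067
0.05 20 0.1499 -0.061
0.06 0 None None
0.07 0 None None
-0.06654427943318131 0.05182388086724104
```

```bash
python3 - <<'E'
from h import *
TR=(np.array([.4444,.2181,0]),np.radians(-4.3))
p,q=tool(pt(TR,.0025,-.066,.0635),TR[1],0,.010);up=np.array([0,0,1.])
ctrl.movel(p+.03*up,max_speed=.12)
for h in (.015,.009,.006,.004,.0025):
    ctrl.movel(p+h*up,max_speed=.03);s=st("dn")
    if s["contact_force"][2]>1.5: break
ctrl.ungrasp();st("rel");ctrl.movel(p+.11*up)
ctrl.movep([.42,.2,.24],qdown(np.pi/2)); ctrl.pause(.2)
im,d,X,c=cloud("wrist");cv2.imwrite("pics/i_case.png",im);np.save("pics/X_i.npy",X)
B=X.reshape(-1,3)
P=B[(B[:,2]>.064)&(B[:,2]<.08)&(B[:,0]>.33)&(B[:,0]<.56)&(B[:,1]>.03)&(B[:,1]<.4)]
print("flange",cv2.minAreaRect(P[:,:2].astype(np.float32)))
for sx in (-1,1):
  for sy in (-1,1):
    k=P[(np.sign(P[:,0]-.446)==sx)&(np.sign(P[:,1]-.218)==sy)];print(sx,sy,np.median(k[:,2]))
P=B[(B[:,2]>.09)&(B[:,2]<.115)&(B[:,0]>.35)&(B[:,0]<.55)&(B[:,1]>.1)&(B[:,1]<.3)]
print("handle",np.median(P[:,2]),cv2.minAreaRect(P[:,:2].astype(np.float32)))
P=B[(B[:,2]>.04)&(B[:,2]<.06)&(B[:,0]>.56)&(B[:,0]<.8)&(B[:,1]>.1)&(B[:,1]<.42)]
print("carton",len(P),np.median(P[:,2]),cv2.minAreaRect(P[:,:2].astype(np.float32)))
im,d,X,c=cloud("scene");cv2.imwrite("pics/i_scene.png",im);B=X.reshape(-1,3)
P=B[(B[:,2]>.044)&(B[:,2]<.06)&(B[:,0]>.57)&(B[:,0]<.8)&(B[:,1]>.1)&(B[:,1]<.42)]
print("carton",len(P),np.median(P[:,2]),cv2.minAreaRect(P[:,:2].astype(np.float32)))
E
```

```text
dn t64.9 tcp [0.442  0.152  0.0697] w0.0157 F [0.5 0.3 0.5]
dn t65.2 tcp [0.4418 0.1521 0.0636] w0.0159 F [ 1.  -0.4 -1.4]
dn t65.5 tcp [0.4418 0.1521 0.0606] w0.0161 F [ 0.2  0.1 -0.2]
dn t65.8 tcp [0.4419 0.1521 0.0587] w0.0161 F [ 0.5 -0.1 -0.7]
dn t66.0 tcp [0.4419 0.1521 0.0572] w0.0162 F [-0.3  0.4 -0. ]
rel t66.7 tcp [0.442  0.1521 0.0573] w0.0856 F [-0.3 -0.3  0.3]
flange ((0.4452504515647888, 0.2181529998779297), (0.2825990319252014, 0.16838862001895905), 85.67540740966797)
-1 -1 0.06927379494877246
-1 1 0.06968354882372617
1 -1 0.06946094317537245
1 1 0.06973153205492566
handle 0.10220791943566504 ((0.44467097520828247, 0.2182241976261139), (0.01213546097278595, 0.09561386704444885), 85.66463470458984)
carton 1726 0.051673326192245544 ((0.6145879030227661, 0.25776439905166626), (0.04665865749120712, 0.08013242483139038), 15.543561935424805)
carton 538 0.04951122663677841 ((0.617364764213562, 0.2565939426422119), (0.04702986031770706, 0.0834008976817131), 15.537054061889648)
```

View pics/i_case.png

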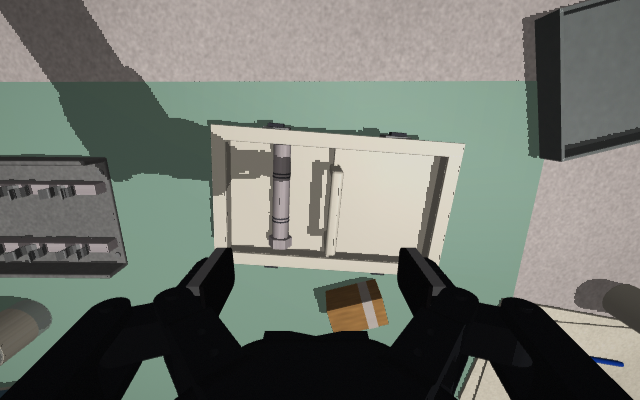

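View pics/i_scene.png

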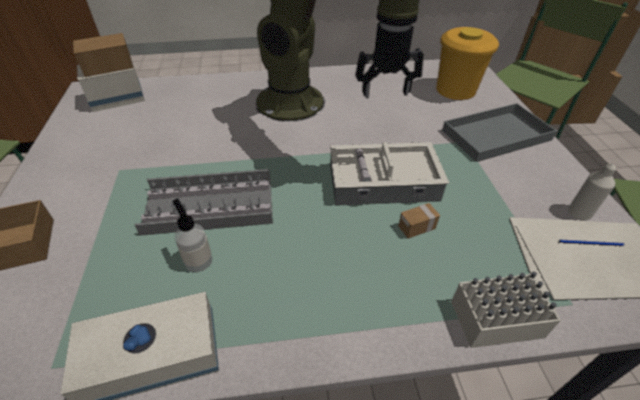

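```bash
python3 - <<'E'
from h import *
X=np.load("pics/X_i.npy");TR=(np.array([.4445,.2181,0]),np.radians(-4.33))
m=X.reshape(-1,3);m=m[np.isfinite(m[:,2])];a=TR[1];L=(m[:,:2]-TR[0][:2])@np.array([[np.cos(a),-np.sin(a)],[np.sin(a),np.cos(a)]])
k=(abs(L[:,1]+.066)<.009)&(m[:,2]>.055)&(m[:,2]<.09)
print([(int(x*1000),np.round(np.percentile(m[k&(abs(L[:,0]-x)<.003),2],80)*1000,1) if (k&(abs(L[:,0]-x)<.003)).any() else None) for x in np.arange(-.08,.081,.008)])
cx,cy,yaw=.6157,.2573,np.radians(15.54)
up=np.array([0,0,1.]);p=np.array([cx,cy,.030+ctrl.pinch_z]);
best=None
for y0 in (0,np.pi):
    q=qdown(yaw+y0);j=ctrl.ik(p+.1*up,q);q2=qdown(TR[1]+y0);j2=ctrl.ik([.449,.282,.15],q2)
    print(y0,None if j is None else np.round(j,2),None if j2 is None else np.round(j2,2))
E
```

```text
[(-80, np.float64(69.9)), (-72, np.float64(70.1)), (-64, np.float64(69.1)), (-56, np.float64(69.4)), (-48, np.float64(70.0)), (-40, np.float64(69.9)), (-32, np.float64(70.5)), (-24, np.float64(70.5)), (-16, np.float64(70.2)), (-8, np.float64(70.9)), (0, np.float64(70.7)), (7, np.float64(70.9)), (15, np.float64(71.4)), (23, np.float64(71.4)), (31, np.float64(71.5)), (39, np.float64(71.5)), (47, np.float64(74.9)), (55, np.float64(74.9)), (63, None), (71, np.float64(70.0)), (79, np.float64(70.1))]
0 [-0.87  0.82  0.84  1.54 -0.66  1.08  0.4 ] [-1.19  0.61  0.95  1.87 -0.6   0.97 -0.05]
3.141592653589793 [-0.08  0.74 -0.63  1.53  0.48  1.04  2.57] [-0.75  0.45  0.2   1.87 -0.12  0.83  2.58]
```

```bash
python3 - <<'E'
from h import *
TR=(np.array([.4445,.2181,0]),np.radians(-4.33))
up=np.array([0,0,1.]);p=np.array([.6152,.2575,.030+ctrl.pinch_z])
ctrl.movep(p+.11*up,qdown(np.radians(15.54)));ctrl.movel(p,max_speed=.12);st("at")
ctrl.close_gripper(50);s=st("grip")
ctrl.movel(p+.03*up,max_speed=.08);st("lift");ctrl.movel(p+.11*up,max_speed=.12);s=st("up")
im,d=vision.grab_frame("side");cv2.imwrite("pics/j_side.png",im)
assert s["width"]>.03
g=pt(TR,0,.066,.078+ctrl.pinch_z)
ctrl.movep(g+.07*up,qdown(TR[1]));st("over")
im,d=vision.grab_frame("scene");cv2.imwrite("pics/j_scene.png",im)
im,d=vision.grab_frame("wrist");cv2.imwrite("pics/j_wrist.png",im)
E
```

```text
at t70.3 tcp [0.6158 0.2575 0.0122] w0.0849 F [ 0.1 -0.3  0.2]
grip t70.8 tcp [0.6155 0.2576 0.0119] w0.0447 F [-0.1 -1.   5.3]
lift t71.3 tcp [0.6153 0.2577 0.0418] w0.0446 F [-0.9 -0.5 -0.6]
up t72.1 tcp [0.6146 0.2577 0.1205] w0.0448 F [ 0.4 -0.1 -0.6]
over t72.9 tcp [0.4495 0.2843 0.1292] w0.0443 F [ 0.3  0.  -0.4]
```

View pics/j_side.png

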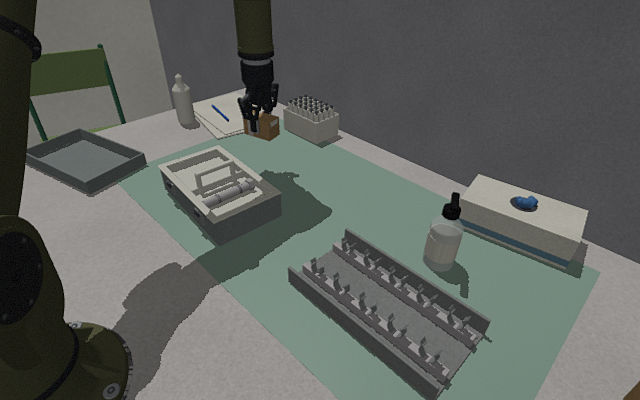

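View pics/j_wrist.png

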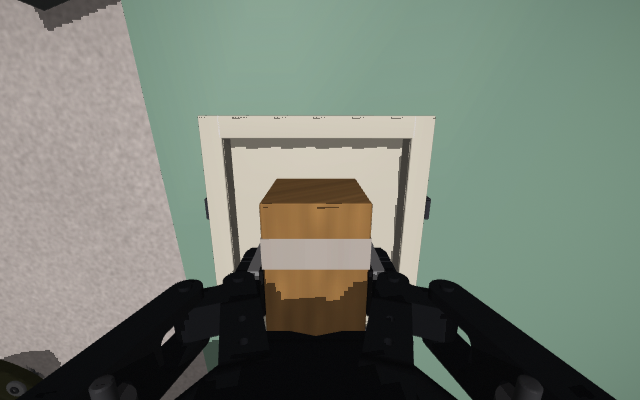

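View pics/j_scene.png

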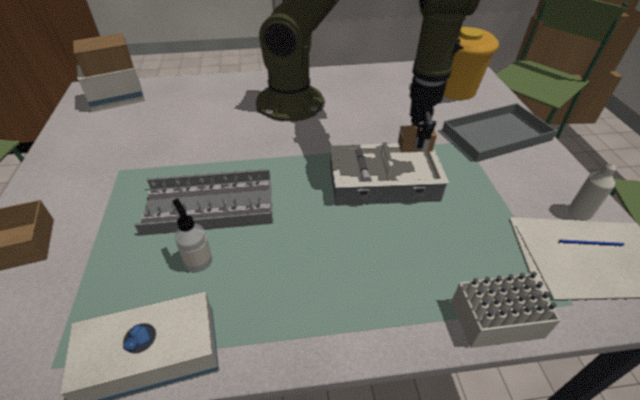

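```bash
python3 - <<'E'
from h import *
im,d,X,c=cloud("wrist")
for r in (185,195,207,220,235,255,275,295,315): print(r,np.round(X[r,316],4))
E
```

```text
185 [0.4529 0.3235 0.1364]
195 [0.4529 0.3234 0.1556]
207 [0.4527 0.3218 0.1681]
220 [0.4523 0.3167 0.1693]
235 [0.4518 0.3097 0.168 ]
255 [0.4511 0.3009 0.1683]
275 [0.4505 0.2918 0.1688]
295 [0.4497 0.2821 0.1688]
315 [0.449  0.2719 0.1689]
```

```bash
python3 - <<'E'
from h import *
TR=(np.array([.4445,.2181,0]),np.radians(-4.33))
up=np.array([0,0,1.]);g=pt(TR,0,.066,.078+ctrl.pinch_z)
ctrl.movel(g+.02*up,max_speed=.1)
for h in (.008,.004,.002,.0005,-.0005,-.0015):
    ctrl.movel(g+h*up,max_speed=.03);s=st("dn")
    if s["contact_force"][2]>1.5: break
ctrl.ungrasp();st("rel");ctrl.movel(g+.12*up,max_speed=.15)
ctrl.movep([.42,.2,.26],qdown(np.pi/2)); ctrl.pause(.2)
im,d,X,c=cloud("wrist");cv2.imwrite("pics/k_case.png",im);B=X.reshape(-1,3)
P=B[(B[:,2]>.064)&(B[:,2]<.08)&(B[:,0]>.33)&(B[:,0]<.56)&(B[:,1]>.03)&(B[:,1]<.4)]
print("flange",cv2.minAreaRect(P[:,:2].astype(np.float32)))
for sx in (-1,1):
  for sy in (-1,1):
    k=P[(np.sign(P[:,0]-.446)==sx)&(np.sign(P[:,1]-.218)==sy)];print(sx,sy,np.median(k[:,2]))
P=B[(B[:,2]>.092)&(B[:,2]<.115)&(B[:,0]>.35)&(B[:,0]<.55)&(B[:,1]>.245)&(B[:,1]<.38)]
print("carton",np.percentile(P[:,2],[10,50,90]),cv2.minAreaRect(P[:,:2].astype(np.float32)))
im,d=vision.grab_frame("side");cv2.imwrite("pics/k_side.png",im)
E
```

```text
dn t74.2 tcp [0.4494 0.2839 0.0672] w0.0445 F [-0.1  0.5 -0.1]
dn t74.5 tcp [0.4494 0.2839 0.0631] w0.0444 F [-0.1  0.9 -1. ]
dn t74.7 tcp [0.4494 0.2838 0.0612] w0.0441 F [-0.2  0.1 -0.7]
dn t75.0 tcp [0.4497 0.2839 0.0599] w0.0440 F [ 0.6 -0.4  0.2]
dn t75.2 tcp [0.4496 0.284  0.0598] w0.0442 F [-3.8 -0.8 13.2]
rel t75.7 tcp [0.4495 0.2839 0.0587] w0.0854 F [ 0.6 -0.5 -0. ]
flange ((0.4452955722808838, 0.2182161509990692), (0.28248950839042664, 0.1684069186449051), 85.66815185546875)
-1 -1 0.06929987429724341
-1 1 0.06970322687418674
1 -1 0.06946110513719625
1 1 0.06965212518927467
carton [0.09874042 0.0997881  0.10064104] ((0.44892001152038574, 0.28404736518859863), (0.07984492927789688, 0.04623591899871826), 86.064697265625)
```

View pics/k_case.png

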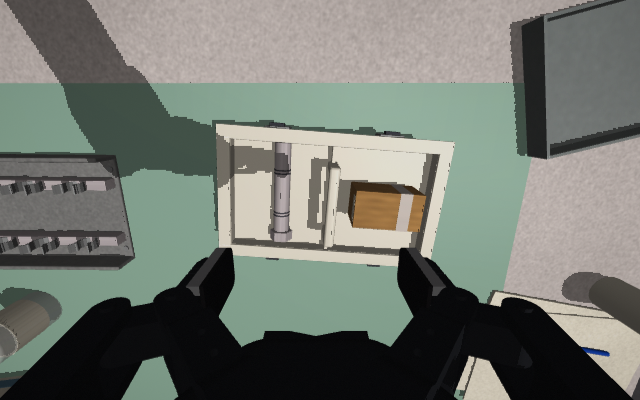

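View pics/k_side.png

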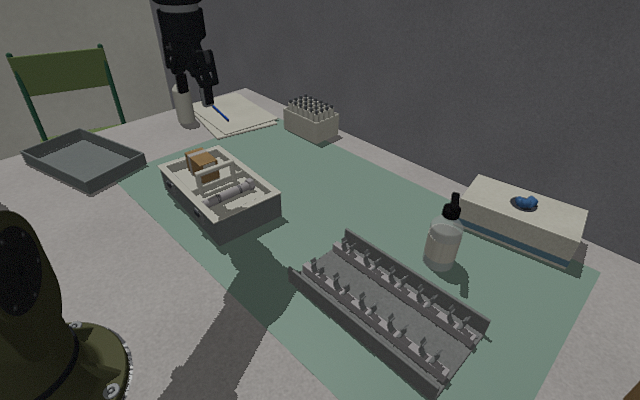

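All is in place. The tray is level and home, the torch lies in one bay, the carton stands upright in the other, the rack is empty and the gel bottle hasn't moved.

```bash
python3 -c "
from h import *
st();ticket.close_job()"
```

```text
t78.2 tcp [0.4199 0.2002 0.2597] w0.0855 F [-0.1 -0.1  0.2]
the job is handed in; nothing more can be done
```

I finished the restock and handed it in at about 78 s of the 210 s allowed; no verdict was reported.

**What I did**
- I lifted the tray out onto the table.
- I pulled the three tubes that were there (station 1 was empty) and laid them in cradles 0, 2 and 3. Cradle 1 stays empty.
- I set the tray back home, laid the torch in the -y bay and stood the carton upright in the +y bay.

**Last checks**
- **Tubes:** before the tray covered them, the tops of all three read level and at the right height to be seated.
- **Tray:** all four corners of its flange read within 0.5 mm of each other. It sits at the same height and place as at the start.
- **Torch:** it lies on the bay floor.
- **Carton:** its top is level, about 100 mm above the table, as it should be when standing on the bay floor.
- **Gel bottle:** I never touched it, and it looks unmoved in the last picture.

**What did not go exactly as planned**
- **Torch slip:** it slipped about 4 mm and tilted about 3° in the grip. I moved its placing a little to allow for that.
- **Carton moved:** it was knocked about 3 cm aside during the run, so I found it again before picking it up.
- **Carton set-down:** the wrist force briefly showed about 13 N.
- **Box position:** two measurements of the box centre differed by 1 to 3 mm, within the play of the tray and cradles.

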